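# Index the bead-decorating turntable to its next notch

## Robot

A 7-joint arm with a two-finger parallel gripper is mounted at the origin on the work surface. World frame = base frame: x ahead of the robot, y to its left, z up, the work surface at z = 0. Lengths are in m, angles in rad, forces in N, time in s.
With the tool pointing down it reaches from about 0.425 to 0.925 m from the base axis. Payload 6.8 kg.
Tool frame: the origin (TCP) lies at the very end of the fingers, on their centre line; the grasp point (between the pads) lies 19 mm behind it; z points along the fingers, y is the line along which they close (so a half turn about z gives the same grasp; the last joint's range is limited). The gripper opens to 85 mm and grips with 20 to 120 N. Pads are 22 mm wide; open, the fingers measure 114 mm over their backs; the gripper's body (76 mm by 85 mm) begins 54 mm behind the grasp point. The pads swing forward as they close: fully open they stand 13 mm farther back than shut.
Start: joints at [-1.269, 0.477, 0.022, 1.555, -0.011, 1.109, -0.083], TCP at [0.269, 0.619, 0.231] pointing down, gripper open.
Joint ranges: [-2.96, 2.96], [-0.34, 2.1], [-1.41, 1.46], [0.24, 2.44], [-1.37, 4.51], [0.17, 1.92], [-2.96, 2.96]. Speed limits (rad/s): [2.39, 2.39, 3.14, 3.14, 3.14, 3.14, 3.14].

## Interface

Orientations are given as a unit quaternion [w, x, y, z].
In Python, from station import get_obs, read_camera, hand_in gives the robot as it stands.
- The arm moves only by the tool arm_command, never from a script. Its argument "commands" is one flat list of numbers, 7 for each row, row after row: the shift along the tool's x, y, z in m, then the turn, a rotation vector about the tool's x, y, z in degrees, then the opening, from 0 (shut) to 1 (fully open). In form: [tx, ty, tz, rx, ry, rz, fingers, tx, ty, tz, rx, ry, rz, fingers, ...]. A call has 1 to 8 rows; each row is the pose to reach, as a shift and turn from the pose commanded when the call began, along the tool's axes at that moment; what a row does not reach only later rows make up. A row lasts 1/10 s, in which the tool goes at most 50 mm and 8.59 degrees, less where a joint would pass 70% of its speed; a pose out of reach is approached as far as the arm can. A call with a gripper value outside its range is refused whole. The fingers move at their own pace and stop on an object; "force" is the grip in N (left out, the last holds). Time passes only in rows, so rows that repeat a pose let the fingers close. It gives the time, the measured TCP pose, the force, the opening and the grip force at its end, in the units of the state.
- get_obs(): the state, without advancing time (a new reading comes with each control period).
- read_camera(name): name is "scene" or "top"; returns a dict with "img" (480x640x3 uint8, red, green, blue), "camera_matrix" (3x3 intrinsics, pixels), "pose" (4x4, takes a point from camera to world coordinates). Camera axes: x right, y down, z forward; pixel columns grow to the right and rows downward; lengths in m; the calibration is good to about 2 mm. A picture is of the moment at which its call begins. There is no depth.
- hand_in(): hands the job in; it is judged then, once.
The state is a dict: "t": time; "q": joint angles; "joint_vel": joint speeds; "joint_torque": joint torques, N m; "eef_pos": TCP position; "tool_rot": TCP orientation; "contact_force": force on the tool from outside, world axes, zero at the start; "torque": the same for the moment, N m; "gripper_width": opening from 0.0 (shut) to 1.0 (fully open); "grasp_force": force on a finger pad.
Only numpy, scipy, OpenCV 4.12 (cv2) and the standard library are available. Lean on these libraries where they do the work, as an engineer would, in place of code of your own. Each camera call takes 0.05 s, during which the arm holds its last target. There are 200 camera calls.

## Task

Take the steel pin from the wooden holder, drop it through the brass guide so that it rides on the turntable's rim, and let go of it. Then wind the crank clockwise until the pin falls into the next notch, and go on only until the crank comes up firm against the pin, without forcing it. Leave the pin down in the notch, let go of the crank, and do not disturb the jar, spool and tumbler standing about.

Things in the scene. Friction and masses are not known exactly. Their poses are not given: they have to be found in the camera images.
- stand: Fixed indexing stand: grey base plate 260 x 250 x 20 mm carrying the turntable, and a grey worm-gear housing 110 x 120 mm, 70 mm tall, with the crank on top, 165 mm from the turntable's axis along the stand's +y. Origin: on the table, on the turntable's axis; z up. 12 crank turns clockwise (seen from above) turn the table once clockwise; it stays where it is left.
- turntable_top (a point): Centre of the turntable's flat face, 52 mm up, fixed to the stand. Bare metal disc 180 mm across; its rim has 4 radial notches 90 degrees apart, 12 mm wide and deep. A glass jar (62 mm across, top 124 mm up, in 22 mm tall rubber blocks) is clamped on it. At the start the guide stands between two notches; the next to come is about 2 to 2.7 crank turns away (not measured).
- crank_axis (a point): On the crank's vertical axis, at the top face of the crank disc (104 mm across), 82 mm above the table. Moving the handle takes 1 to 4 N while the turntable runs free. With the pin down and bearing on the notch wall it comes up firm: each further newton at the handle loads pin and guide with about 10 N; over 90 N there counts as forced, 6 N or more as firm.
- crank_handle (a point): Middle of the crank's upright handle, 106 mm above the table: a freely spinning black sleeve, 16 mm across and 45 mm tall (84 to 129 mm above the table), 40 mm off the crank's axis. It goes round with the crank.
- crank (a joint): Crank angle in rad, 0 at the start, growing clockwise seen from above; 2 pi is one crank turn. At 0 the handle lies from the crank's axis towards the stand's -x.
- guide: Fixed brass guide; origin on the table on the turntable's axis, z up. Its block (34 x 36 mm, 55 to 80 mm above the table) overhangs the rim, centred 77 mm from the axis along the guide's -x, on a post outside the disc. A vertical 12 mm hole with a 3 mm chamfer goes through it. The jar is on its +x side: fingers holding the pin here should close along the guide's y.
- guide_mouth (a point): Centre of the hole's upper mouth in the guide block, 80 mm above the table.
- holder: Fixed wooden block 70 x 70 x 30 mm with a vertical hole 12 mm across and 22 mm deep in the middle of its top, in which the pin stands at the start. Origin under its centre.
- pin: Loose steel pin, about 0.1 kg: a shank 10 mm thick and 52 mm long (last 2 mm: 8 mm), above it a round head 18 mm across and 24 mm tall (gripped here). Origin at the tip, z up towards the head. It stands 8 mm above the table in the holder; in the guide its tip is at 52 mm when it rides on the turntable and at 40 mm when it is down in a notch. It falls by its own weight.
- bead_jar: Bystander: closed glass jar with a white lid, 60 mm across, 70 mm tall, standing loose; origin under its centre. Not to be disturbed.
- spool: Bystander: loose bare wooden spool, 48 mm across, 44 mm tall, standing on end; origin under its centre. Not to be disturbed.
- tumbler: Bystander: loose white ceramic tumbler, 68 mm across, 75 mm tall; origin under its centre. Not to be disturbed.
There are look-alikes about, which are no part of the job. Leave any purple look-alike of the pin alone.

How it is judged:
By the outcome, as a careful person would: the job done as asked, in the order asked, and still so for the second after the job is handed in, with the robot touching nothing.
It also fails if it takes over 72 s, if anything falls off the work surface, if the arm or the gripper's body presses on something with over 40 N, if the wrist force passes 120 N, or if a joint passes its speed limit or range.

## Working session

There is one attempt and no reset: what is moved stays moved. The work goes in short steps, Python scripts to look and compute and a tool call to move; the robot and the scene stay as the last step left them, time stands still between calls to the robot, and variables do not carry over. Pictures are saved under pics/ and viewed, at most 10 in all, crops included, and the job is handed in when it is done.

Besides the shell and the picture viewer there is one more tool, called after "Emit:" as name(argument=value, ...), one argument or row to a line, values as JSON. arm_command: Moves the arm, as the interface text tells. Its arguments: {"type":"object","properties":{"commands":{"type":"array","items":{"type":"number"}},"force":{"type":"number"}},"required":["commands"]}

```bash
mkdir -p pics; ls
python3 - <<'E'
from station import *
import cv2, numpy as np
o=get_obs(); print({k:np.round(v,3) for k,v in o.items()})
for n in("scene","top"):
    c=read_camera(n); cv2.imwrite(f"pics/{n}0.png",c["img"][...,::-1]); print(n,c["camera_matrix"],np.round(c["pose"],3))
E
```

```text
pics
{'t': np.float64(0.0), 'q': array([-1.269,  0.478,  0.022,  1.556, -0.011,  1.109, -0.083]), 'joint_vel': array([ 0.001,  0.   ,  0.   , -0.   , -0.   , -0.   ,  0.001]), 'joint_torque': array([ 0.0000e+00, -5.9646e+01,  1.6080e+00, -2.8119e+01,  1.2000e-02,
        9.0000e-03,  0.0000e+00]), 'eef_pos': array([0.269, 0.619, 0.23 ]), 'tool_rot': array([-0.   ,  0.203,  0.979, -0.001]), 'contact_force': array([0.42 , 0.133, 0.411]), 'torque': array([0.025, 0.012, 0.011]), 'grasp_force': np.float64(0.0), 'gripper_width': np.float64(1.002)}
scene [[518.1224804    0.         315.33213266]
 [  0.         518.1224804  234.54897918]
 [  0.           0.           1.        ]] [[ 0.723  0.488 -0.489  1.054]
 [ 0.69  -0.509  0.514 -0.471]
 [ 0.002 -0.709 -0.705  0.842]
 [ 0.     0.     0.     1.   ]]
top [[444.13702381   0.         320.60403255]
 [  0.         444.13702381 232.68533492]
 [  0.           0.           1.        ]] [[-0.053 -0.977  0.208  0.317]
 [-0.999  0.053 -0.007  0.052]
 [-0.004 -0.208 -0.978  1.112]
 [ 0.     0.     0.     1.   ]]
```

View pics/scene0.png

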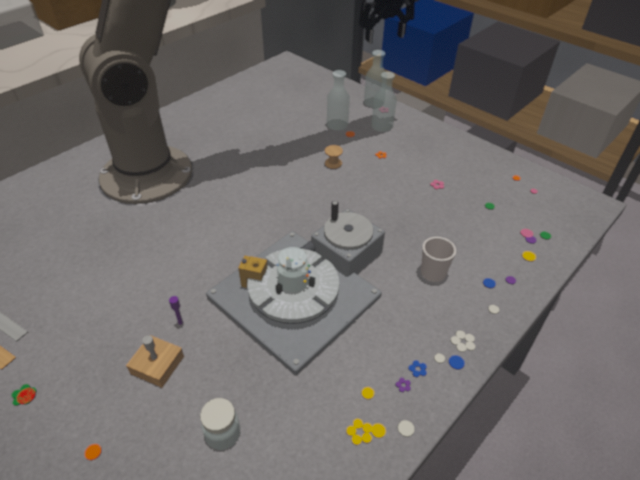

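View pics/top0.png

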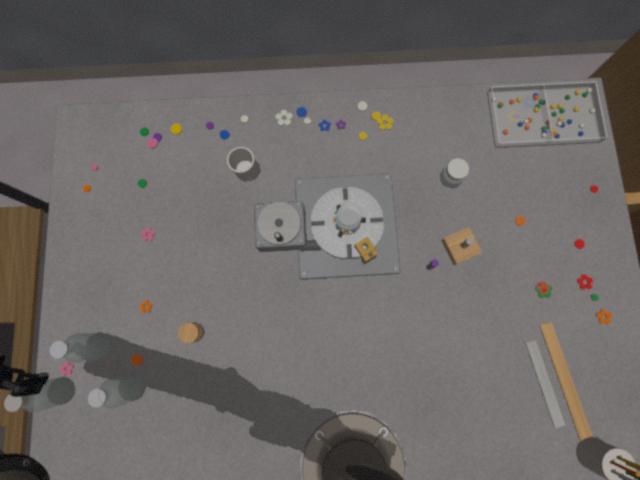

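The scene picture shows the holder with pin at (150,343), a purple look-alike at (175,300), the guide at (253,268) and the handle at (335,211). In the top picture the pin is at (466,242), the guide at (366,249), the turntable at (348,222), the crank at (280,225) and the handle at (278,236). I'll enlarge both.

```bash
cat > h.py <<'E'
import numpy as np, cv2
from station import *
def ray(c,u,v):
    d=c["pose"][:3,:3]@np.linalg.solve(c["camera_matrix"],[u,v,1]); return c["pose"][:3,3],d
def onz(c,u,v,z):
    o,d=ray(c,u,v); return (o+d*(z-o[2])/d[2])
def proj(c,p):
    q=c["camera_matrix"]@(c["pose"][:3,:3].T@(np.asarray(p)-c["pose"][:3,3])); return q[:2]/q[2]
def tri(c1,p1,c2,p2):
    A=[];b=[]
    for c,p in((c1,p1),(c2,p2)):
        o,d=ray(c,*p); d=d/np.linalg.norm(d); P=np.eye(3)-np.outer(d,d); A.append(P); b.append(P@o)
    return np.linalg.lstsq(np.vstack(A),np.hstack(b),rcond=None)[0]
E
python3 - <<'E'
import cv2,numpy as np
t=cv2.imread("pics/top0.png"); s=cv2.imread("pics/scene0.png")
a=cv2.resize(t[165:285,245:405],None,fx=5,fy=5,interpolation=cv2.INTER_CUBIC)
cv2.imwrite("pics/t1.png",a)
b=cv2.resize(s[190:390,120:390],None,fx=2.9,fy=2.9,interpolation=cv2.INTER_CUBIC)
cv2.imwrite("pics/s1.png",b)
E
```

```text
(no output)
```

View pics/t1.png

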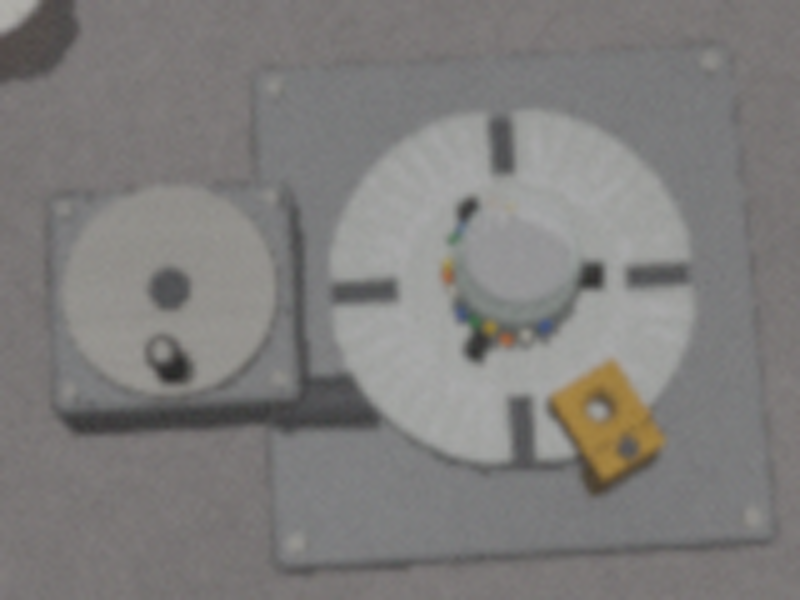

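View pics/s1.png

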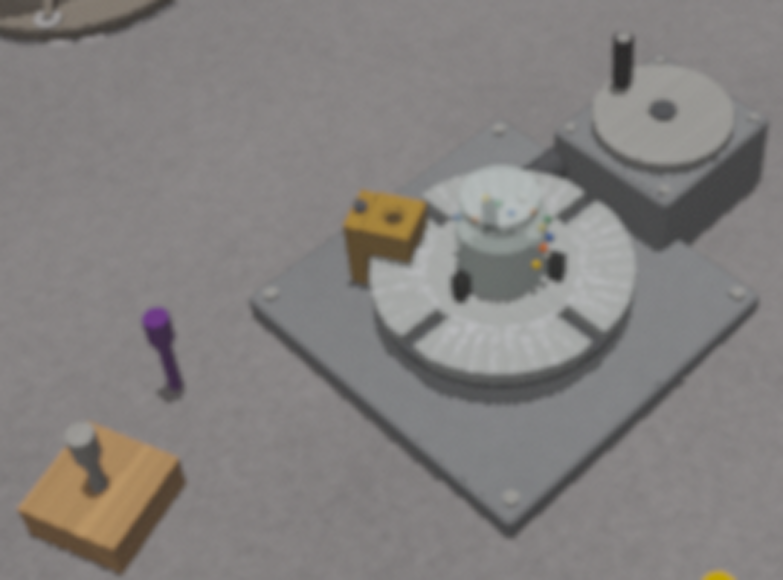

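The crops show, in t1, the guide hole at (600,408), the crank axis at (170,288), the handle top at (160,346) and the disc centre at about (512,288). In s1 the hole is at (394,217), the crank axis at (662,110), the handle top at (623,38) and the pin head top at (81,434).

Run:
```python
from h import *
T=read_camera("top");S=read_camera("scene")
t=lambda x,y:((x+.5)/5-.5+245,(y+.5)/5-.5+165)
s=lambda x,y:((x+.5)/2.9-.5+120,(y+.5)/2.9-.5+190)
for n,a,b,z in(("mouth",(600,407),(394,217),.08),("crank",(170,288),(662,110),.082),("handle",(159,346),(623,38),.129)):
    print(n,np.round(tri(T,t(*a),S,s(*b)),4),np.round(onz(T,*t(*a),z),4),np.round(onz(S,*s(*b),z),4))
print("disc",np.round(onz(T,*t(512,288),.052),4))
# wooden block and pin head in top
im=T["img"]; hsv=cv2.cvtColor(im,cv2.COLOR_RGB2HSV)
m=cv2.inRange(hsv,(8,80,60),(22,255,255)); m[:, :430]=0;m[:,500:]=0;m[:220]=0;m[270:]=0
c=max(cv2.findContours(m,0,2)[0],key=cv2.contourArea); r=cv2.minAreaRect(cv2.convexHull(c)); print(r)
print("holder",np.round(onz(T,*r[0],.028),4), [np.round(onz(T,*p,.03),4) for p in cv2.boxPoints(r)])
print("pin S",np.round(onz(S,*s(81,434),.084),4))
a=cv2.resize(im[220:270,435:495],None,fx=8,fy=8,interpolation=cv2.INTER_CUBIC)
b=cv2.resize(S["img"][325:385,120:190],None,fx=8,fy=8,interpolation=cv2.INTER_CUBIC)
b=b[:480]; a=cv2.copyMakeBorder(a,0,80,0,0,0)
w=np.hstack([cv2.resize(a,(400,400))[:334],cv2.resize(b,(400,343))[:334]]); 
a=cv2.resize(im[220:270,440:490],(400,400),interpolation=cv2.INTER_CUBIC);b=cv2.resize(S["img"][325:375,125:175],(400,400),interpolation=cv2.INTER_CUBIC)
cv2.imwrite("pics/pin1.png",np.hstack([a,b])[...,::-1])
```

```text
mouth [ 0.4985 -0.0569  0.0798] [ 0.4986 -0.0567  0.08  ] [ 0.4986 -0.0572  0.08  ]
crank [0.5655 0.1432 0.0863] [0.5668 0.1438 0.082 ] [0.5626 0.1463 0.082 ]
handle [0.5269 0.1439 0.132 ] [0.5287 0.1455 0.129 ] [0.5238 0.1448 0.129 ]
disc [ 0.565 -0.021  0.052]
((461.29998779296875, 245.6000213623047), (29.068883895874023, 29.516096115112305), 63.43495178222656)
holder [ 0.4959 -0.3013  0.028 ] [array([ 0.5142, -0.2538,  0.03  ]), array([ 0.5441, -0.3232,  0.03  ]), array([ 0.477 , -0.3471,  0.03  ]), array([ 0.4479, -0.2785,  0.03  ])]
pin S [ 0.4968 -0.3033  0.084 ]
```

View pics/pin1.png

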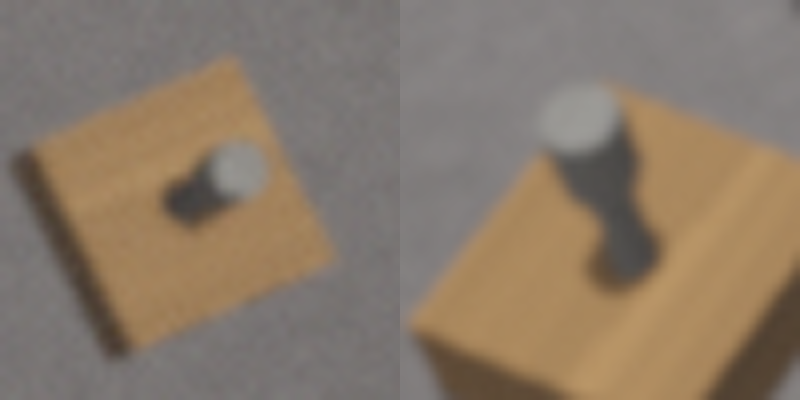

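The enlarged pin head top is at (239,168) in the left panel and (580,118) in the right one. That is (469.4,240.6) in the top picture and (147.1,339.3) in the scene picture.

```bash
cat >> h.py <<'E'
from scipy.spatial.transform import Rotation as R
def go(p,ytool=None,o=None):
    "shift in current tool axes to reach world p; rz to bring tool y to world angle ytool (deg)"
    o=o or get_obs(); q=o["tool_rot"]; M=R.from_quat([q[1],q[2],q[3],q[0]]).as_matrix()
    print("shift mm",np.round(1e3*M.T@(np.asarray(p)-o["eef_pos"]),1))
    print("yang",np.degrees(np.arctan2(M[1,1],M[0,1])).round(2),"tilt",np.round(M[:2,2],4))
E
python3 - <<'E'
from h import *
T=read_camera("top");S=read_camera("scene")
P=(469.4,240.6);Q=(147.06,339.3)
print(np.round(tri(T,P,S,Q),4),np.round(onz(T,*P,.084),4),np.round(onz(S,*Q,.084),4))
t=lambda x,y:((x+.5)/5-.5+245,(y+.5)/5-.5+165)
c=np.array([.565,-.021]); N=[onz(T,*t(*p),.052)[:2] for p in((522,432),(365,292),(502,145),(658,275))]
for n in N: d=n-c; print("notch",np.round(np.hypot(*d),4),np.degrees(np.arctan2(d[1],d[0])).round(1))
print(np.linalg.norm(N[0]-N[2]),np.degrees(np.arctan2(*(N[2]-N[0])[::-1])),np.degrees(np.arctan2(*(N[1]-N[3])[::-1])))
m=np.array([.4985,-.0569])-c; print("guide",np.hypot(*m),np.degrees(np.arctan2(m[1],m[0])))
print("purple~",onz(T,433,264,.05))
go([.4968,-.3025,.15])
E
```

```text
[ 0.4971 -0.3037  0.0848] [ 0.4975 -0.3034  0.084 ] [ 0.4961 -0.3039  0.084 ]
notch 0.0717 -179.9
notch 0.0721 88.5
notch 0.0731 0.2
notch 0.072 -87.9
0.14481633598613658 0.12961866371139777 90.30827758100827
guide 0.07557155549543752 -151.6376248497778
purple~ [ 0.45115211 -0.22086747  0.05      ]
shift mm [-576.2 -754.3   81.4]
yang 66.52 tilt [-0.0002 -0.0005]
```

Emit:
arm_command(
  commands=[-0.436, -0.376, -0.02, 0, 0, 64, 0.5, -0.436, -0.376, -0.02, 0, 0, 64, 0.5, -0.436, -0.376, -0.02, 0, 0, 64, 0.5, -0.436, -0.376, -0.02, 0, 0, 64, 0.5, -0.436, -0.376, -0.02, 0, 0, 64, 0.5, -0.436, -0.376, -0.02, 0, 0, 64, 0.5, -0.436, -0.376, -0.02, 0, 0, 64, 0.5, -0.436, -0.376, -0.02, 0, 0, 64, 0.5],
)

```text
t: 1.1
eef_pos: [0.4431, 0.2572, 0.2455]
tool_rot: [-0.0, 0.693, 0.721, 0.0]
contact_force: [1.5, 0.1, -0.7]
gripper_width: 0.504
grasp_force: 0.0
```

Run:
```python
from h import *
go([.51,-.2,.25]);go([.497,-.3036,.16]);print(get_obs()["q"].round(2))
```

```text
shift mm [-459.5   49.    -4.7]
yang 2.24 tilt [0.0004 0.0007]
shift mm [-562.5   31.9   85.2]
yang 2.24 tilt [0.0004 0.0007]
[-0.97  0.19  0.37  1.94 -0.08  1.02 -0.52]
```

Emit:
arm_command(
  commands=[-0.46, 0.049, -0.005, 0, 0, 64, 0.45, -0.46, 0.049, -0.005, 0, 0, 64, 0.45, -0.46, 0.049, -0.005, 0, 0, 64, 0.45, -0.46, 0.049, -0.005, 0, 0, 64, 0.45, -0.46, 0.049, -0.005, 0, 0, 64, 0.45, -0.46, 0.049, -0.005, 0, 0, 64, 0.45, -0.46, 0.049, -0.005, 0, 0, 64, 0.45, -0.46, 0.049, -0.005, 0, 0, 64, 0.45],
)

```text
t: 1.9
eef_pos: [0.5025, -0.1382, 0.2499]
tool_rot: [-0.0, 0.97, 0.244, 0.001]
contact_force: [1.3, -0.4, 0.3]
gripper_width: 0.451
grasp_force: 0.0
```

Run:
```python
from h import *
go([.497,-.3036,.13]);print(get_obs()["q"].round(2))
```

```text
shift mm [-83.3 143.1 119.8]
yang -61.73 tilt [0.0011 0.0005]
[-0.5   0.25  0.77  1.94 -0.2   1.03 -0.71]
```

Emit:
arm_command(
  commands=[-0.083, 0.143, 0.05, 0, 0, 0, 0.45, -0.083, 0.143, 0.05, 0, 0, 0, 0.45, -0.083, 0.143, 0.05, 0, 0, 0, 0.45, -0.083, 0.143, 0.05, 0, 0, 0, 0.45, -0.083, 0.143, 0.12, 0, 0, 0, 0.45, -0.083, 0.143, 0.12, 0, 0, 0, 0.45, -0.083, 0.143, 0.12, 0, 0, 0, 0.45, -0.083, 0.143, 0.12, 0, 0, 0, 0.45],
)

```text
t: 2.7
eef_pos: [0.498, -0.3019, 0.13]
tool_rot: [0.0, 0.969, 0.246, -0.0]
contact_force: [1.5, 0.3, 0.7]
gripper_width: 0.448
grasp_force: 0.0
```

Run:
```python
from h import *
go([.497,-.3036,.053]);print(get_obs()["q"].round(2))
T=read_camera("top");S=read_camera("scene")
a=cv2.resize(T["img"][200:270,430:500],(400,400));b=cv2.resize(S["img"][290:390,100:200],(400,400))
cv2.imwrite("pics/g1.png",np.hstack([a,b])[...,::-1])
```

```text
shift mm [-1.6  1.  77. ]
yang -61.48 tilt [ 0.0001 -0.0003]
[-0.08  0.53  0.69  1.91 -0.44  0.86 -0.23]
```

View pics/g1.png

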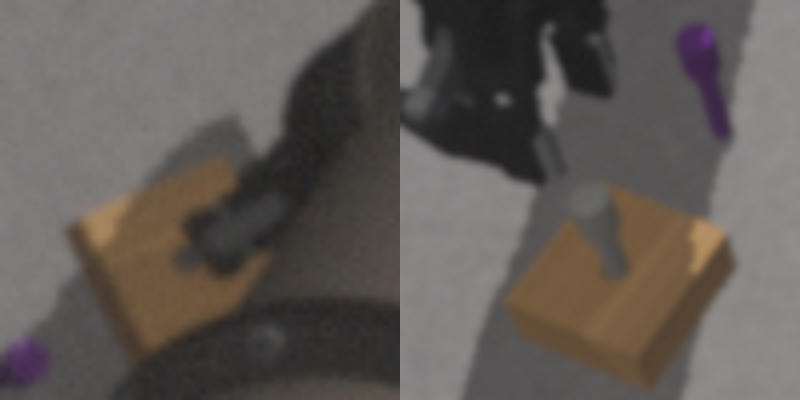

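The gripper stands above the pin with the fingers astride it, and the purple one is clear. I'll descend and grip.

Emit:
arm_command(
  commands=[-0.0015, 0.001, 0.04, 0, 0, 0, 0.45, -0.0015, 0.001, 0.077, 0, 0, 0, 0.45, -0.0015, 0.001, 0.077, 0, 0, 0, 0.45, -0.0015, 0.001, 0.077, 0, 0, 0, 0, -0.0015, 0.001, 0.077, 0, 0, 0, 0, -0.0015, 0.001, 0.077, 0, 0, 0, 0, -0.0015, 0.001, 0.077, 0, 0, 0, 0, -0.0015, 0.001, 0.077, 0, 0, 0, 0],
  force=50,
)

```text
t: 3.6
eef_pos: [0.4983, -0.3042, 0.0546]
tool_rot: [0.001, 0.969, 0.246, 0.002]
contact_force: [-0.5, 1.1, 8.8]
gripper_width: 0.191
grasp_force: 49.6
```

Emit:
arm_command(
  commands=[0, 0, -0.03, 0, 0, 0, 0, 0, 0, -0.08, 0, 0, 0, 0, 0, 0, -0.12, 0, 0, 0, 0, 0, 0, -0.12, 0, 0, 0, 0, 0, 0, -0.12, 0, 0, 0, 0],
)

```text
t: 4.1
eef_pos: [0.4975, -0.3033, 0.1738]
tool_rot: [0.0, 0.969, 0.246, 0.001]
contact_force: [-0.5, 0.6, -2.0]
gripper_width: 0.194
grasp_force: 49.6
```

Run:
```python
from h import *
o=get_obs();print(o["gripper_width"],o["grasp_force"],o["contact_force"])
go([.4985,-.0569,.175])
S=read_camera("scene")
cv2.imwrite("pics/g2.png",cv2.resize(S["img"][200:400,80:300],(660,600))[...,::-1])
```

```text
0.19418621131934 49.64461147785187 [-0.51018953  0.62777015 -1.95690847]
shift mm [ 118.6 -216.    -1.3]
yang -61.46 tilt [ 0.0028 -0.0003]
```

View pics/g2.png

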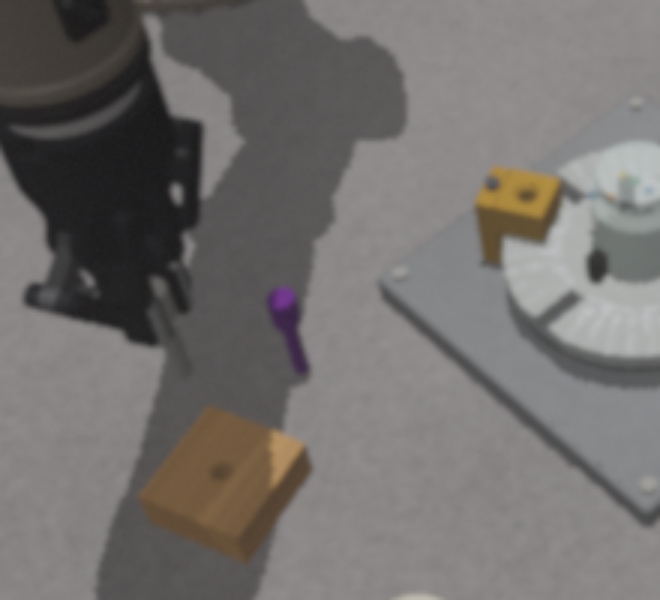

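The pin is held upright, with its tip at crop (188,374), and the holder is empty. I'll move above the guide.

Emit:
arm_command(
  commands=[0.119, -0.216, -0.001, 0, 0, 0, 0, 0.119, -0.216, -0.001, 0, 0, 0, 0, 0.119, -0.216, -0.001, 0, 0, 0, 0, 0.119, -0.216, -0.001, 0, 0, 0, 0, 0.119, -0.216, -0.001, 0, 0, 0, 0, 0.119, -0.216, -0.001, 0, 0, 0, 0, 0.119, -0.216, -0.001, 0, 0, 0, 0, 0.119, -0.216, -0.001, 0, 0, 0, 0],
)

```text
t: 4.95
eef_pos: [0.4976, -0.0579, 0.1728]
tool_rot: [0.0, 0.969, 0.246, -0.001]
contact_force: [-0.0, -1.6, -1.6]
gripper_width: 0.19
grasp_force: 49.6
```

Run:
```python
from h import *
go([.4985,-.0569,.103])
S=read_camera("scene");print(get_obs()["eef_pos"],get_obs()["q"].round(2))
print(proj(S,[.4985,-.0569,.128]),proj(S,[.4985,-.0569,.08]),onz(S,142.5,324.6,.127))
cv2.imwrite("pics/g3.png",cv2.resize(S["img"][200:300,200:300],(600,600))[...,::-1])
```

```text
shift mm [ 1.4 -0.4 69.8]
yang -61.57 tilt [-0.0015 -0.0009]
[ 0.49771597 -0.05835814  0.17301792] [-0.63  0.33  0.76  2.06 -0.29  0.86 -0.78]
[253.63115185 247.57781913] [255.62223519 264.41085479] [ 0.49750955 -0.30238173  0.127     ]
```

View pics/g3.png

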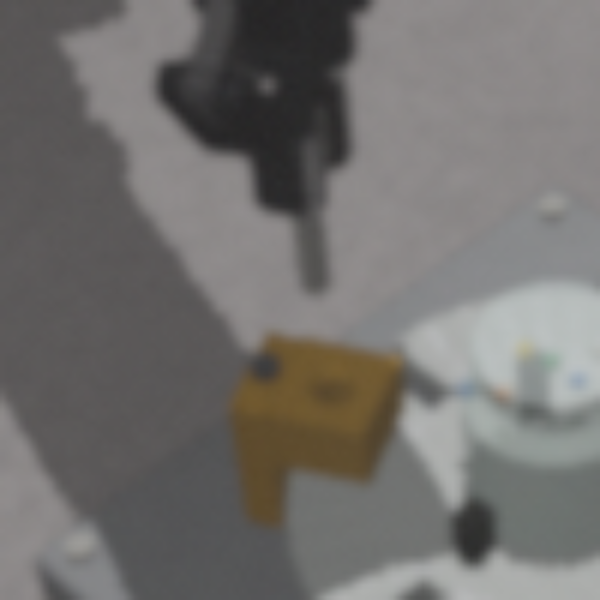

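The pin tip is at (252,247), about 1 px short of the mark over the hole, which matches the measured offset. I'll correct it and lower.

Emit:
arm_command(
  commands=[0.0014, -0.0004, 0, 0, 0, 0, 0, 0.0014, -0.0004, 0.035, 0, 0, 0, 0, 0.0014, -0.0004, 0.045, 0, 0, 0, 0, 0.0014, -0.0004, 0.053, 0, 0, 0, 0, 0.0014, -0.0004, 0.06, 0, 0, 0, 0, 0.0014, -0.0004, 0.06, 0, 0, 0, 0],
)

```text
t: 5.6
eef_pos: [0.499, -0.0559, 0.1131]
tool_rot: [-0.0, 0.969, 0.246, -0.001]
contact_force: [-0.5, 0.4, -1.7]
gripper_width: 0.188
grasp_force: 49.8
```

Emit:
arm_command(
  commands=[0, 0, 0.006, 0, 0, 0, 0, 0, 0, 0.011, 0, 0, 0, 0, 0, 0, 0.011, 0, 0, 0, 0, 0, 0, 0.011, 0, 0, 0, 0.5, 0, 0, 0.011, 0, 0, 0, 0.5, 0, 0, 0.011, 0, 0, 0, 0.5, 0, 0, 0.011, 0, 0, 0, 0.5],
)

```text
t: 6.3
eef_pos: [0.4995, -0.0556, 0.1027]
tool_rot: [-0.0, 0.969, 0.246, 0.0]
contact_force: [-0.5, -0.2, 0.3]
gripper_width: 0.498
grasp_force: 0.0
```

Emit:
arm_command(
  commands=[0, 0, -0.05, 0, 0, 0, 0.5, 0, 0, -0.1, 0, 0, 0, 0.5, 0, 0, -0.12, 0, 0, 0, 0.5, 0, 0, -0.12, 0, 0, 0, 0.5],
)

```text
t: 6.7
eef_pos: [0.5015, -0.0558, 0.2256]
tool_rot: [-0.0, 0.969, 0.246, 0.003]
contact_force: [0.6, -0.3, 0.0]
gripper_width: 0.499
grasp_force: 0.0
```

Run:
```python
from h import *
go([.5262,.1443,.18])
S=read_camera("scene");print(get_obs()["q"].round(2))
cv2.imwrite("pics/g4.png",cv2.resize(S["img"][180:330,210:410],(800,600))[...,::-1])
```

```text
shift mm [ 117.  -164.1   46.1]
yang -61.48 tilt [0.0063 0.0016]
[-0.7   0.25  0.82  2.01 -0.22  0.97 -0.84]
```

View pics/g4.png

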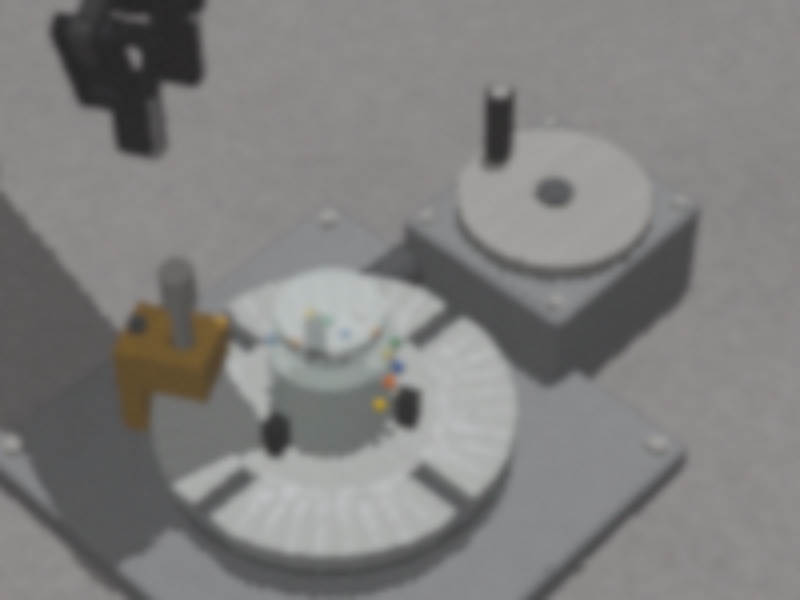

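The pin now stands riding on the rim in the guide and the gripper is clear. Next is the crank handle; I'll turn the tool so the fingers close along world y, which is the tangent at the expected stop.

Emit:
arm_command(
  commands=[0.117, -0.164, 0.0, 0, 0, 28.5, 0.5, 0.117, -0.164, 0.0, 0, 0, 28.5, 0.5, 0.117, -0.164, 0.0, 0, 0, 28.5, 0.5, 0.117, -0.164, 0.0, 0, 0, 28.5, 0.5, 0.117, -0.164, 0.046, 0, 0, 28.5, 0.5, 0.117, -0.164, 0.046, 0, 0, 28.5, 0.5, 0.117, -0.164, 0.046, 0, 0, 28.5, 0.5],
)

```text
t: 7.45
eef_pos: [0.5227, 0.1427, 0.1753]
tool_rot: [0.001, 1.0, -0.0, -0.002]
contact_force: [-1.0, -0.7, 0.9]
gripper_width: 0.502
grasp_force: 0.0
```

```bash
cat >> h.py <<'E'
def pinshift(ref=False):
    S=read_camera("scene"); g=cv2.cvtColor(S["img"],cv2.COLOR_RGB2GRAY)
    if ref: cv2.imwrite("ref.png",g)
    t=cv2.imread("ref.png",0)[241:258,244:264]
    r=cv2.matchTemplate(g[226:280,236:272],t,cv2.TM_CCOEFF_NORMED); _,s,_,p=cv2.minMaxLoc(r)
    return p[0]-8,p[1]-15,round(s,2)
E
python3 - <<'E'
from h import *
S=read_camera("scene"); print([proj(S,[.4985,-.0569,z]).round(1) for z in(.128,.116,.104)])
print(pinshift(True)); go([.5262,.1443,.092]); print(get_obs()["q"].round(2))
E
```

```text
[array([253.6, 247.6]), array([254.1, 251.9]), array([254.6, 256.1])]
(0, 0, 1.0)
shift mm [ 1.7 -2.  85.4]
yang -90.16 tilt [ 0.0008 -0.0002]
[-1.01  0.42  0.81  1.97 -0.38  0.92 -1.58]
```

Emit:
arm_command(
  commands=[0.002, -0.002, 0.035, 0, 0, 0, 0.5, 0.002, -0.002, 0.06, 0, 0, 0, 0.5, 0.002, -0.002, 0.083, 0, 0, 0, 0.5, 0.002, -0.002, 0.083, 0, 0, 0, 0.5, 0.002, -0.002, 0.083, 0, 0, 0, 0, 0.002, -0.002, 0.083, 0, 0, 0, 0, 0.002, -0.002, 0.083, 0, 0, 0, 0, 0.002, -0.002, 0.083, 0, 0, 0, 0],
  force=25,
)

```text
t: 8.35
eef_pos: [0.5273, 0.1459, 0.0954]
tool_rot: [-0.001, 1.0, -0.0, 0.002]
contact_force: [-1.6, -2.1, 7.6]
gripper_width: 0.174
grasp_force: 26.0
```

Run:
```python
from h import *
print(pinshift(),get_obs())
for k in range(3):
    a=np.radians(180-120*k-15*np.arange(9)); p=40*np.c_[np.cos(a),-np.sin(a)]; print((p-p[0])[1:].round(1).tolist())
```

```text
(0, 0, 1.0) {'t': 8.4, 'q': array([-0.92243879,  0.53685152,  0.70693173,  2.0158115 , -0.50171783,
        0.76283352, -1.48390612]), 'joint_vel': array([ 5.62414139e-04, -3.74202591e-04,  5.70298803e-05, -3.61556741e-04,
        1.41720619e-03, -6.47866592e-04,  6.90070011e-05]), 'joint_torque': array([-8.80778208e-01, -4.22117436e+01,  8.55032533e+00, -1.80510843e+01,
       -4.69164625e-01, -2.77505843e-01, -2.05709628e-03]), 'eef_pos': array([0.5272822 , 0.14594915, 0.09542564]), 'tool_rot': array([-5.13068408e-04,  9.99998774e-01, -1.44843691e-04,  1.47249170e-03]), 'contact_force': array([-1.25483673, -1.81841044,  8.48885448]), 'torque': array([-0.44619117,  0.21494422,  0.02946137]), 'grasp_force': 26.019942462444305, 'gripper_width': 0.18211497653265982}
[[1.4, -10.4], [5.4, -20.0], [11.7, -28.3], [20.0, -34.6], [29.6, -38.6], [40.0, -40.0], [50.4, -38.6], [60.0, -34.6]]
[[8.3, 6.4], [14.6, 14.6], [18.6, 24.3], [20.0, 34.6], [18.6, 45.0], [14.6, 54.6], [8.3, 62.9], [0.0, 69.3]]
[[-9.6, 4.0], [-20.0, 5.4], [-30.4, 4.0], [-40.0, 0.0], [-48.3, -6.4], [-54.6, -14.6], [-58.6, -24.3], [-60.0, -34.6]]
```

Emit:
arm_command(
  commands=[0.0014, -0.0104, -0.001, 0, 0, 0, 0, 0.0054, -0.02, -0.001, 0, 0, 0, 0, 0.0117, -0.0283, -0.001, 0, 0, 0, 0, 0.02, -0.0346, -0.001, 0, 0, 0, 0],
)

```text
t: 8.8
eef_pos: [0.547, 0.1795, 0.0955]
tool_rot: [0.001, 1.0, -0.0, 0.001]
contact_force: [0.6, -8.6, 1.0]
gripper_width: 0.178
grasp_force: 25.7
```

Emit:
arm_command(
  commands=[0.0096, -0.004, 0, 0, 0, 0, 0, 0.02, -0.0054, 0, 0, 0, 0, 0, 0.0304, -0.004, 0, 0, 0, 0, 0, 0.04, 0, 0, 0, 0, 0, 0, 0.0483, 0.0064, 0, 0, 0, 0, 0, 0.0546, 0.0146, 0, 0, 0, 0, 0, 0.0586, 0.0243, 0, 0, 0, 0, 0, 0.06, 0.0346, 0, 0, 0, 0, 0],
)

```text
t: 9.6
eef_pos: [0.6072, 0.1475, 0.0955]
tool_rot: [-0.001, 1.0, 0.001, 0.001]
contact_force: [-0.5, 3.3, 4.0]
gripper_width: 0.176
grasp_force: 26.0
```

Emit:
arm_command(
  commands=[-0.0014, 0.0104, 0, 0, 0, 0, 0, -0.0054, 0.02, 0, 0, 0, 0, 0, -0.0117, 0.0283, 0, 0, 0, 0, 0, -0.02, 0.0346, 0, 0, 0, 0, 0, -0.0296, 0.0386, 0, 0, 0, 0, 0, -0.04, 0.04, 0, 0, 0, 0, 0, -0.0504, 0.0386, 0, 0, 0, 0, 0, -0.06, 0.0346, 0, 0, 0, 0, 0],
)

```text
t: 10.4
eef_pos: [0.5463, 0.1105, 0.0954]
tool_rot: [-0.0, 1.0, -0.001, 0.001]
contact_force: [5.5, 2.5, 6.7]
gripper_width: 0.18
grasp_force: 26.2
```

Emit:
arm_command(
  commands=[-0.0083, -0.0064, 0, 0, 0, 0, 0, -0.0146, -0.0146, 0, 0, 0, 0, 0, -0.0186, -0.0243, 0, 0, 0, 0, 0, -0.02, -0.0346, 0, 0, 0, 0, 0, -0.0186, -0.045, 0, 0, 0, 0, 0, -0.0146, -0.0546, 0, 0, 0, 0, 0, -0.0083, -0.0629, 0, 0, 0, 0, 0, 0, -0.0693, 0, 0, 0, 0, 0],
)

```text
t: 11.2
eef_pos: [0.5456, 0.1786, 0.0953]
tool_rot: [0.001, 1.0, -0.001, -0.0]
contact_force: [-0.1, -4.5, 12.6]
gripper_width: 0.178
grasp_force: 26.8
```

Run:
```python
from h import *
print(pinshift(),get_obs()["q"].round(2))
```

```text
(0, 0, 0.98) [-0.94  0.58  0.7   1.95 -0.51  0.8  -1.53]
```

Emit:
arm_command(
  commands=[0.0096, -0.004, -0.0005, 0, 0, 0, 0, 0.02, -0.0054, -0.001, 0, 0, 0, 0, 0.0304, -0.004, -0.001, 0, 0, 0, 0, 0.04, 0, -0.001, 0, 0, 0, 0, 0.0483, 0.0064, -0.001, 0, 0, 0, 0, 0.0546, 0.0146, -0.001, 0, 0, 0, 0, 0.0586, 0.0243, -0.001, 0, 0, 0, 0, 0.06, 0.0346, -0.001, 0, 0, 0, 0],
)

```text
t: 12.05
eef_pos: [0.607, 0.1472, 0.0956]
tool_rot: [-0.001, 1.0, 0.001, 0.002]
contact_force: [6.5, 2.9, -0.6]
gripper_width: 0.181
grasp_force: 25.5
```

Emit:
arm_command(
  commands=[-0.0014, 0.0104, 0, 0, 0, 0, 0, -0.0054, 0.02, 0, 0, 0, 0, 0, -0.0117, 0.0283, 0, 0, 0, 0, 0, -0.02, 0.0346, 0, 0, 0, 0, 0, -0.0296, 0.0386, 0, 0, 0, 0, 0, -0.04, 0.04, 0, 0, 0, 0, 0, -0.0504, 0.0386, 0, 0, 0, 0, 0, -0.06, 0.0346, 0, 0, 0, 0, 0],
)

```text
t: 12.85
eef_pos: [0.5447, 0.1117, 0.0955]
tool_rot: [0.0, 1.0, -0.0, -0.0]
contact_force: [3.9, 0.5, 2.2]
gripper_width: 0.179
grasp_force: 25.8
```

Run:
```python
from h import *
print(pinshift(),get_obs()["contact_force"].round(1))
T=read_camera("top"); cv2.imwrite("pics/top5.png",cv2.resize(T["img"][170:275,300:400],(571,600),interpolation=cv2.INTER_CUBIC)[...,::-1])
```

```text
(0, 0, 0.98) [-2.8 -3.5 13. ]
```

```bash
cat >> h.py <<'E'
def arc(a,bs):
    f=lambda t:-40*np.array([np.cos(np.radians(t)),np.sin(np.radians(t))])
    print(a,[(b,*(f(b)-f(a)).round(1).tolist()) for b in bs])
E
python3 - <<'E'
from h import *
arc(660,[670,680,690,698,704,710]); arc(710,range(712,760,2))
E
```

```text
660 [(670, -5.7, -4.0), (680, -10.6, -8.9), (690, -14.6, -14.6), (698, -17.1, -19.7), (704, -18.5, -23.6), (710, -19.4, -27.7)]
710 [(712, -0.2, -1.4), (714, -0.4, -2.8), (716, -0.5, -4.2), (718, -0.6, -5.5), (720, -0.6, -6.9), (722, -0.6, -8.3), (724, -0.5, -9.7), (726, -0.4, -11.1), (728, -0.2, -12.5), (730, -0.0, -13.9), (732, 0.3, -15.3), (734, 0.6, -16.6), (736, 0.9, -18.0), (738, 1.4, -19.3), (740, 1.8, -20.6), (742, 2.3, -21.9), (744, 2.9, -23.2), (746, 3.4, -24.5), (748, 4.1, -25.7), (750, 4.8, -26.9), (752, 5.5, -28.1), (754, 6.2, -29.3), (756, 7.0, -30.5), (758, 7.9, -31.6)]
```

Emit:
arm_command(
  commands=[-0.0057, -0.004, -0.0005, 0, 0, 0, 0, -0.0106, -0.0089, -0.001, 0, 0, 0, 0, -0.0146, -0.0146, -0.001, 0, 0, 0, 0, -0.0171, -0.0197, -0.001, 0, 0, 0, 0, -0.0185, -0.0236, -0.001, 0, 0, 0, 0, -0.0194, -0.0277, -0.001, 0, 0, 0, 0, -0.0194, -0.0277, -0.001, 0, 0, 0, 0],
)

```text
t: 13.65
eef_pos: [0.5272, 0.1413, 0.0958]
tool_rot: [0.0, 1.0, 0.001, 0.001]
contact_force: [9.5, 1.6, -12.3]
gripper_width: 0.173
grasp_force: 24.6
```

Run:
```python
from h import *
print(pinshift(),get_obs()["contact_force"].round(1),get_obs()["eef_pos"])
```

```text
(-1, 2, 0.96) [  9.7   2.8 -13.6] [0.52716588 0.14129714 0.09574091]
```

Emit:
arm_command(
  commands=[-0.0002, -0.0014, 0, 0, 0, 0, 0, -0.0004, -0.0028, 0, 0, 0, 0, 0, -0.0005, -0.0042, 0, 0, 0, 0, 0, -0.0006, -0.0055, 0, 0, 0, 0, 0, -0.0006, -0.0069, 0, 0, 0, 0, 0],
)

```text
t: 14.2
eef_pos: [0.527, 0.1464, 0.0958]
tool_rot: [0.001, 1.0, 0.0, 0.002]
contact_force: [11.9, -3.0, -14.2]
gripper_width: 0.18
grasp_force: 24.7
```

Run:
```python
from h import *
print(pinshift(),get_obs()["contact_force"].round(1),get_obs()["eef_pos"])
```

```text
(-1, 2, 0.96) [ 10.5  -2.8 -13.4] [0.52703289 0.14672714 0.09575243]
```

Run:
```python
from h import *
S=read_camera("scene"); g=cv2.cvtColor(S["img"],cv2.COLOR_RGB2GRAY); r=cv2.imread("ref.png",0)
cv2.imwrite("now.png",g)
f=lambda x:cv2.resize(x[225:285,225:285],(400,400),interpolation=cv2.INTER_CUBIC)
cv2.imwrite("pics/cmp.png",np.hstack([f(r),f(g)]))
```

```text
(no output)
```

View pics/cmp.png

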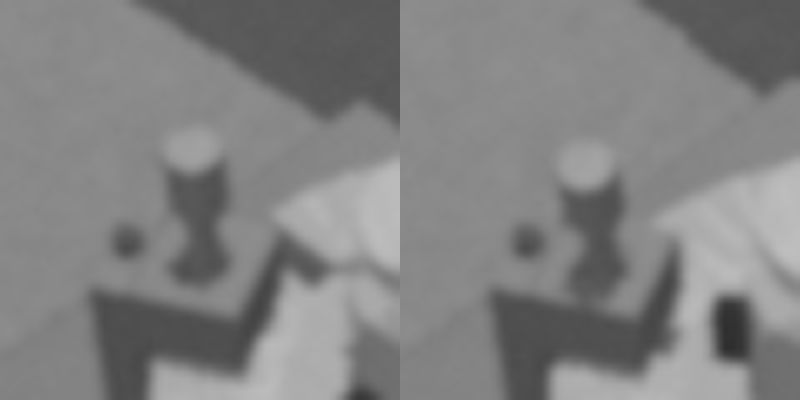

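The pin head has moved about 2.7 px down and 1.2 px left of its reference, from crop (192,148) to (584−400,166). That could be a lean or a part drop. The top view separates the two, so I'll compare it with the top crop kept at 660°.

Run:
```python
from h import *
T=read_camera("top");S=read_camera("scene")
r=cv2.imread("pics/top5.png"); n=cv2.resize(T["img"][170:275,300:400],(571,600),interpolation=cv2.INTER_CUBIC)[...,::-1]
k=5.71
for z in(.128,.116):
  p=proj(T,[.4985,-.0569,z]); print("pred top",p.round(1), "crop",((p-[300,170])*k).round(0))
x,y=((proj(T,[.4985,-.0569,.128])-[300,170])*k).astype(int)
sat=lambda im:cv2.cvtColor(np.ascontiguousarray(im),cv2.COLOR_BGR2HSV)[...,1]
for nm,im in(("ref",r),("now",n)):
    s=sat(im)[y-66:y+66,x-66:x+66]; print(nm); print(cv2.resize(s,(22,22),interpolation=cv2.INTER_AREA))
r0=cv2.imread("ref.png",0);g=cv2.cvtColor(S["img"],cv2.COLOR_RGB2GRAY)
print(r0[240:272,246:264]);print(g[240:272,246:264])
```

```text
pred top [366.7 242.2] crop [381. 412.]
pred top [366.1 243.2] crop [378. 418.]
ref
[[  5   6   6   4   4   3   3   3   3   4   3   1   0   2   2   1   1   1
    1   2   1   3]
 [  4  13   9   8   5   4   3   3   2   2   1   0   1   2   3   2   2   2
    1   2   1   2]
 [  2  10  22  12   4   4   4   4   3   3   1   1   1   1   2   3   4   3
    3   3   3   2]
 [  6   5  10  11   3   4   5   4   3   1   1   1   1   1   1   4   5   3
    3   3   5   4]
 [  3   4   4   5   5   4   3   4   1   0   2   4   3   2   2   1   2   1
    3   2   4   5]
 [  3   5   4   4   4   4   3   2   1   3  13  25  19   6   3   2   1   1
    1   1   1   3]
 [  1   2   3   6   5   3   3   3   8  23  47  67  52  20   4   3   3   2
    1   2   2   3]
 [  3   2   3   4   5   5   8  25  48  57  64  67  60  31   9   2   1   2
    2   3   3   2]
 [  2   3   4   2   6  17  41  74  81  53  36  31  29  22   9   2   1   3
    3   4   3   4]
 [  2   1   4  11  27  61 101 105  65  27  13  10  13  13   7   3   1   2
    3   5   3   4]
 [  2   7  19  51  87 120 133 102  36  12   8   8   9   9  10  10   7   2
    3   4   
[... 7183 characters left out ...]
119 129 137 141 141 139]
 [121 132 137 138 133 120 102  90  85  83  83  94 111 126 134 140 139 136]
 [130 135 137 134 124 107  91  84  84  83  82  87 103 122 134 140 138 131]
 [135 137 137 128 111  95  84  83  85  82  81  84  97 120 135 140 136 125]
 [135 138 135 125 105  90  86  84  85  84  84  91 106 123 135 138 132 114]
 [136 137 134 121 103  92  89  87  88  87  92 106 124 133 138 136 124 102]
 [131 133 130 120 106  97  93  92  91  92 100 117 133 139 138 132 115  90]
 [116 120 123 120 114 103  95  95  99 102 113 129 138 139 135 124 101  80]
 [ 94  98 103 105 106 100  95  99 107 113 124 134 139 139 132 114  88  74]
 [ 81  83  84  87  90  90  87  92 100 107 117 125 131 130 121 101  79  72]]
```

The top view shows the head leaning about 3 mm counter-clockwise with roughly 3 mm of drop. The pin has begun to dip over the notch's leading edge and is not down yet, so I'll go on slowly.

Emit:
arm_command(
  commands=[0, -0.0014, 0.0003, 0, 0, 0, 0, 0.0001, -0.0028, 0.0006, 0, 0, 0, 0, 0.0002, -0.0042, 0.001, 0, 0, 0, 0, 0.0004, -0.0056, 0.001, 0, 0, 0, 0, 0.0004, -0.0056, 0.001, 0, 0, 0, 0],
)

```text
t: 14.9
eef_pos: [0.5277, 0.152, 0.0956]
tool_rot: [0.001, 1.0, 0.0, 0.002]
contact_force: [9.3, -2.9, -5.9]
gripper_width: 0.179
grasp_force: 25.6
```

Run:
```python
from h import *
print(pinshift(),get_obs()["contact_force"].round(1),get_obs()["eef_pos"])
```

```text
(-1, 2, 0.96) [ 8.9 -3.2 -4. ] [0.52768046 0.15196424 0.09560599]
```

Emit:
arm_command(
  commands=[0.0005, -0.0014, 0, 0, 0, 0, 0, 0.001, -0.0028, 0, 0, 0, 0, 0, 0.0013, -0.0041, 0, 0, 0, 0, 0, 0.0016, -0.0055, 0, 0, 0, 0, 0, 0.0016, -0.0055, 0, 0, 0, 0, 0],
)

```text
t: 15.45
eef_pos: [0.529, 0.157, 0.0956]
tool_rot: [0.001, 1.0, 0.0, 0.001]
contact_force: [8.1, -4.2, -2.9]
gripper_width: 0.18
grasp_force: 25.6
```

Run:
```python
from h import *
print(pinshift(),get_obs()["contact_force"].round(1),get_obs()["eef_pos"])
```

```text
(-1, 2, 0.96) [ 7.5 -3.7 -3.2] [0.52895948 0.15705272 0.0955881 ]
```

Emit:
arm_command(
  commands=[0.0005, -0.0013, 0, 0, 0, 0, 0, 0.001, -0.0026, 0, 0, 0, 0, 0, 0.0016, -0.0039, 0, 0, 0, 0, 0, 0.0022, -0.0052, 0, 0, 0, 0, 0, 0.0022, -0.0052, 0, 0, 0, 0, 0],
)

```text
t: 16.0
eef_pos: [0.5308, 0.1619, 0.0956]
tool_rot: [0.001, 1.0, 0.0, 0.001]
contact_force: [5.2, -5.1, -2.1]
gripper_width: 0.177
grasp_force: 25.7
```

Run:
```python
from h import *
print(pinshift(),get_obs()["contact_force"].round(1),get_obs()["eef_pos"])
```

```text
(-1, 3, 0.95) [ 7.2 -4.2 -1.8] [0.53089199 0.16188091 0.09557775]
```

Emit:
arm_command(
  commands=[0.0005, -0.0013, 0, 0, 0, 0, 0, 0.0012, -0.0025, 0, 0, 0, 0, 0, 0.0019, -0.0037, 0, 0, 0, 0, 0, 0.0026, -0.0049, 0, 0, 0, 0, 0, 0.0026, -0.0049, 0, 0, 0, 0, 0],
)

```text
t: 16.55
eef_pos: [0.5333, 0.1664, 0.0956]
tool_rot: [0.001, 1.0, -0.0, 0.001]
contact_force: [6.5, -5.3, -0.4]
gripper_width: 0.179
grasp_force: 25.8
```

Run:
```python
from h import *
print(pinshift(),get_obs()["contact_force"].round(1),get_obs()["eef_pos"])
arc(752,range(754,790,2))
```

```text
(0, 6, 0.91) [ 5.7 -5.3 -0.6] [0.53333864 0.16636847 0.09556439]
752 [(754, 0.8, -1.2), (756, 1.6, -2.3), (758, 2.4, -3.4), (760, 3.3, -4.5), (762, 4.2, -5.6), (764, 5.1, -6.6), (766, 6.1, -7.6), (768, 7.2, -8.5), (770, 8.2, -9.4), (772, 9.3, -10.3), (774, 10.4, -11.2), (776, 11.6, -12.0), (778, 12.7, -12.7), (780, 13.9, -13.4), (782, 15.1, -14.1), (784, 16.4, -14.8), (786, 17.7, -15.3), (788, 18.9, -15.9)]
```

The pin has dropped into the notch (image shift 6 px). From here I'll use small steps until the handle firms up.

Emit:
arm_command(
  commands=[0.0004, -0.0006, 0, 0, 0, 0, 0, 0.0004, -0.0006, 0, 0, 0, 0, 0, 0.0004, -0.0006, 0, 0, 0, 0, 0],
)

```text
t: 16.9
eef_pos: [0.5336, 0.1668, 0.0956]
tool_rot: [0.001, 1.0, -0.0, 0.001]
contact_force: [4.9, -4.5, -0.0]
gripper_width: 0.176
grasp_force: 25.8
```

Emit:
arm_command(
  commands=[0.0005, -0.0007, 0, 0, 0, 0, 0, 0.0005, -0.0007, 0, 0, 0, 0, 0, 0.0005, -0.0007, 0, 0, 0, 0, 0],
)

```text
t: 17.2
eef_pos: [0.5341, 0.1675, 0.0956]
tool_rot: [0.001, 1.0, -0.0, 0.001]
contact_force: [5.9, -5.4, -1.0]
gripper_width: 0.177
grasp_force: 25.8
```

Emit:
arm_command(
  commands=[0.0005, -0.0007, 0, 0, 0, 0, 0, 0.0005, -0.0007, 0, 0, 0, 0, 0, 0.0005, -0.0007, 0, 0, 0, 0, 0],
)

```text
t: 17.5
eef_pos: [0.5345, 0.1681, 0.0956]
tool_rot: [0.001, 1.0, -0.0, 0.001]
contact_force: [6.1, -5.8, -0.2]
gripper_width: 0.176
grasp_force: 25.8
```

Emit:
arm_command(
  commands=[0.0005, -0.0007, 0, 0, 0, 0, 0, 0.0005, -0.0007, 0, 0, 0, 0, 0, 0.0005, -0.0007, 0, 0, 0, 0, 0],
)

```text
t: 17.8
eef_pos: [0.535, 0.1688, 0.0955]
tool_rot: [0.001, 1.0, -0.0, 0.001]
contact_force: [6.2, -5.8, -0.2]
gripper_width: 0.173
grasp_force: 25.8
```

Emit:
arm_command(
  commands=[0.0005, -0.0007, 0, 0, 0, 0, 0, 0.0005, -0.0007, 0, 0, 0, 0, 0, 0.0005, -0.0007, 0, 0, 0, 0, 0],
)

```text
t: 18.1
eef_pos: [0.5355, 0.1694, 0.0956]
tool_rot: [0.001, 1.0, -0.0, 0.001]
contact_force: [6.1, -5.7, -0.2]
gripper_width: 0.178
grasp_force: 25.9
```

Emit:
arm_command(
  commands=[0.0005, -0.0007, 0, 0, 0, 0, 0, 0.0005, -0.0007, 0, 0, 0, 0, 0, 0.0005, -0.0007, 0, 0, 0, 0, 0],
)

```text
t: 18.4
eef_pos: [0.5359, 0.17, 0.0956]
tool_rot: [0.001, 1.0, -0.0, 0.001]
contact_force: [4.6, -5.8, -0.3]
gripper_width: 0.179
grasp_force: 25.9
```

Emit:
arm_command(
  commands=[0.0005, -0.0007, 0, 0, 0, 0, 0, 0.0005, -0.0007, 0, 0, 0, 0, 0, 0.0005, -0.0007, 0, 0, 0, 0, 0],
)

```text
t: 18.7
eef_pos: [0.5364, 0.1706, 0.0955]
tool_rot: [0.001, 1.0, -0.0, 0.001]
contact_force: [5.3, -6.4, 0.3]
gripper_width: 0.175
grasp_force: 25.9
```

Emit:
arm_command(
  commands=[0.0005, -0.0006, 0, 0, 0, 0, 0, 0.0005, -0.0006, 0, 0, 0, 0, 0, 0.0005, -0.0006, 0, 0, 0, 0, 0],
)

```text
t: 19.0
eef_pos: [0.5369, 0.1712, 0.0956]
tool_rot: [0.001, 1.0, -0.0, 0.001]
contact_force: [4.7, -6.7, 0.0]
gripper_width: 0.178
grasp_force: 25.9
```

```bash
cat >> h.py <<'E'
def tang():
    from time import sleep
    o=get_obs(); r=o["eef_pos"][:2]-[.5672,.1465]; r/=np.hypot(*r); t=np.array([r[1],-r[0]])
    f=o["contact_force"][:2]; print("crank",np.degrees(np.arctan2(r[1],-r[0])).round(1),"tang",(-f@t).round(2),"rad",(f@r).round(2))
E
python3 - <<'E'
from h import *
tang();print(pinshift());tang();pinshift();tang()
E
```

```text
crank 39.2 tang 2.26 rad -7.87
(0, 6, 0.9)
crank 39.1 tang 2.71 rad -6.6
crank 39.1 tang 1.76 rad -7.63
```

Emit:
arm_command(
  commands=[0.0005, -0.0006, 0, 0, 0, 0, 0, 0.0005, -0.0006, 0, 0, 0, 0, 0, 0.0005, -0.0006, 0, 0, 0, 0, 0],
)

```text
t: 19.4
eef_pos: [0.5374, 0.1717, 0.0955]
tool_rot: [0.001, 1.0, -0.0, 0.001]
contact_force: [4.5, -6.8, 0.2]
gripper_width: 0.18
grasp_force: 25.9
```

Emit:
arm_command(
  commands=[0.0005, -0.0006, 0, 0, 0, 0, 0, 0.0005, -0.0006, 0, 0, 0, 0, 0, 0.0005, -0.0006, 0, 0, 0, 0, 0],
)

```text
t: 19.7
eef_pos: [0.5378, 0.1722, 0.0955]
tool_rot: [0.001, 1.0, -0.0, 0.001]
contact_force: [4.6, -7.6, 0.6]
gripper_width: 0.176
grasp_force: 25.9
```

Emit:
arm_command(
  commands=[0.0004, -0.0005, 0, 0, 0, 0, 0, 0.0004, -0.0005, 0, 0, 0, 0, 0, 0.0004, -0.0005, 0, 0, 0, 0, 0],
)

```text
t: 20.0
eef_pos: [0.5382, 0.1727, 0.0955]
tool_rot: [0.001, 1.0, -0.0, 0.001]
contact_force: [4.6, -6.3, -0.3]
gripper_width: 0.179
grasp_force: 25.9
```

Run:
```python
from h import *
tang();print(pinshift());tang();pinshift();tang()
```

```text
crank 42.0 tang 1.62 rad -7.64
(0, 6, 0.9)
crank 42.0 tang 2.36 rad -8.45
crank 42.0 tang 0.97 rad -8.34
```

Emit:
arm_command(
  commands=[0.0005, -0.0006, 0, 0, 0, 0, 0, 0.0005, -0.0006, 0, 0, 0, 0, 0, 0.0005, -0.0006, 0, 0, 0, 0, 0],
)

```text
t: 20.4
eef_pos: [0.5387, 0.1731, 0.0955]
tool_rot: [0.002, 1.0, -0.0, 0.001]
contact_force: [4.6, -7.0, 0.6]
gripper_width: 0.178
grasp_force: 25.9
```

Emit:
arm_command(
  commands=[0.0005, -0.0006, 0, 0, 0, 0, 0, 0.0005, -0.0006, 0, 0, 0, 0, 0, 0.0005, -0.0006, 0, 0, 0, 0, 0],
)

```text
t: 20.7
eef_pos: [0.5392, 0.1736, 0.0955]
tool_rot: [0.002, 1.0, -0.001, 0.001]
contact_force: [4.8, -7.7, 0.2]
gripper_width: 0.18
grasp_force: 25.9
```

Emit:
arm_command(
  commands=[0.0006, -0.0006, 0, 0, 0, 0, 0, 0.0006, -0.0006, 0, 0, 0, 0, 0, 0.0006, -0.0006, 0, 0, 0, 0, 0],
)

```text
t: 21.0
eef_pos: [0.5398, 0.1742, 0.0955]
tool_rot: [0.002, 1.0, -0.001, 0.001]
contact_force: [4.8, -7.5, 0.9]
gripper_width: 0.179
grasp_force: 26.0
```

Emit:
arm_command(
  commands=[0.0006, -0.0006, 0, 0, 0, 0, 0, 0.0006, -0.0006, 0, 0, 0, 0, 0, 0.0006, -0.0006, 0, 0, 0, 0, 0],
)

```text
t: 21.3
eef_pos: [0.5404, 0.1747, 0.0955]
tool_rot: [0.002, 1.0, -0.001, 0.0]
contact_force: [5.1, -8.0, 1.0]
gripper_width: 0.181
grasp_force: 26.0
```

Emit:
arm_command(
  commands=[0.0006, -0.0005, 0, 0, 0, 0, 0, 0.0006, -0.0005, 0, 0, 0, 0, 0, 0.0006, -0.0005, 0, 0, 0, 0, 0],
)

```text
t: 21.6
eef_pos: [0.5409, 0.1752, 0.0955]
tool_rot: [0.002, 1.0, -0.001, 0.0]
contact_force: [4.3, -7.7, 1.1]
gripper_width: 0.176
grasp_force: 26.0
```

Run:
```python
from h import *
tang();print(pinshift());tang();pinshift();tang()
```

```text
crank 47.5 tang 2.04 rad -8.61
(0, 6, 0.9)
crank 47.5 tang 1.83 rad -8.98
crank 47.5 tang 2.65 rad -8.64
```

Emit:
arm_command(
  commands=[0.0006, -0.0005, 0, 0, 0, 0, 0, 0.0006, -0.0005, 0, 0, 0, 0, 0, 0.0006, -0.0005, 0, 0, 0, 0, 0],
)

```text
t: 22.0
eef_pos: [0.5415, 0.1757, 0.0955]
tool_rot: [0.002, 1.0, -0.001, 0.0]
contact_force: [4.6, -7.3, 1.3]
gripper_width: 0.176
grasp_force: 26.0
```

Emit:
arm_command(
  commands=[0.0006, -0.0005, 0, 0, 0, 0, 0, 0.0006, -0.0005, 0, 0, 0, 0, 0, 0.0006, -0.0005, 0, 0, 0, 0, 0],
)

```text
t: 22.3
eef_pos: [0.542, 0.1761, 0.0955]
tool_rot: [0.002, 1.0, -0.001, 0.0]
contact_force: [4.7, -7.6, 0.9]
gripper_width: 0.181
grasp_force: 26.0
```

Emit:
arm_command(
  commands=[0.0006, -0.0005, 0, 0, 0, 0, 0, 0.0006, -0.0005, 0, 0, 0, 0, 0, 0.0006, -0.0005, 0, 0, 0, 0, 0],
)

```text
t: 22.6
eef_pos: [0.5426, 0.1765, 0.0955]
tool_rot: [0.002, 1.0, -0.001, 0.0]
contact_force: [3.7, -8.2, 0.9]
gripper_width: 0.18
grasp_force: 26.1
```

Emit:
arm_command(
  commands=[0.0006, -0.0005, 0, 0, 0, 0, 0, 0.0006, -0.0005, 0, 0, 0, 0, 0, 0.0006, -0.0005, 0, 0, 0, 0, 0],
)

```text
t: 22.9
eef_pos: [0.5431, 0.177, 0.0955]
tool_rot: [0.002, 1.0, -0.001, 0.0]
contact_force: [4.0, -7.2, 2.6]
gripper_width: 0.177
grasp_force: 26.1
```

Run:
```python
from h import *
tang();print(pinshift());tang();pinshift();tang()
```

```text
crank 51.7 tang 1.36 rad -8.14
(0, 6, 0.9)
crank 51.7 tang 2.25 rad -9.56
crank 51.6 tang 2.72 rad -9.1
```

Emit:
arm_command(
  commands=[0.0005, -0.0004, 0, 0, 0, 0, 0, 0.001, -0.0008, 0, 0, 0, 0, 0, 0.001, -0.0008, 0, 0, 0, 0, 0, 0.001, -0.0008, 0, 0, 0, 0, 0],
)

```text
t: 23.4
eef_pos: [0.544, 0.1776, 0.0955]
tool_rot: [0.002, 1.0, -0.001, 0.0]
contact_force: [3.1, -9.5, 3.2]
gripper_width: 0.176
grasp_force: 26.1
```

Run:
```python
from h import *
tang();print(pinshift());tang();pinshift();tang()
```

```text
crank 53.3 tang 3.2 rad -9.51
(0, 7, 0.89)
crank 53.3 tang 2.14 rad -9.53
crank 53.3 tang 2.6 rad -8.92
```

Emit:
arm_command(
  commands=[0.0005, -0.0002, 0, 0, 0, 0, 0, 0.0011, -0.0005, 0, 0, 0, 0, 0, 0.0011, -0.0005, 0, 0, 0, 0, 0, 0.0011, -0.0005, 0, 0, 0, 0, 0],
)

```text
t: 23.9
eef_pos: [0.5449, 0.1783, 0.0955]
tool_rot: [0.002, 1.0, -0.001, -0.0]
contact_force: [2.7, -7.9, 2.8]
gripper_width: 0.18
grasp_force: 26.2
```

Run:
```python
from h import *
tang();print(pinshift());tang();pinshift();tang()
```

```text
crank 54.9 tang 2.29 rad -8.04
(0, 7, 0.9)
crank 54.8 tang 2.95 rad -8.36
crank 54.8 tang 1.82 rad -7.77
```

Emit:
arm_command(
  commands=[0.0005, -0.0003, 0, 0, 0, 0, 0, 0.0011, -0.0006, 0, 0, 0, 0, 0, 0.0011, -0.0006, 0, 0, 0, 0, 0, 0.0011, -0.0006, 0, 0, 0, 0, 0],
)

```text
t: 24.4
eef_pos: [0.5458, 0.1788, 0.0955]
tool_rot: [0.002, 1.0, -0.001, -0.0]
contact_force: [1.3, -7.6, 4.4]
gripper_width: 0.176
grasp_force: 26.2
```

Run:
```python
from h import *
tang();print(pinshift());tang();pinshift();tang()
```

```text
crank 56.5 tang 3.13 rad -7.06
(0, 7, 0.9)
crank 56.4 tang 3.13 rad -8.5
crank 56.4 tang 3.36 rad -7.81
```

Emit:
arm_command(
  commands=[0.0004, -0.0002, 0, 0, 0, 0, 0, 0.0008, -0.0004, 0, 0, 0, 0, 0, 0.0008, -0.0004, 0, 0, 0, 0, 0, 0.0008, -0.0004, 0, 0, 0, 0, 0],
)

```text
t: 24.9
eef_pos: [0.5464, 0.1792, 0.0955]
tool_rot: [0.002, 1.0, -0.001, -0.001]
contact_force: [0.3, -7.8, 4.7]
gripper_width: 0.178
grasp_force: 26.3
```

Run:
```python
from h import *
tang();print(pinshift());tang();pinshift();tang()
```

```text
crank 57.6 tang 3.97 rad -6.72
(0, 7, 0.9)
crank 57.5 tang 3.79 rad -7.87
crank 57.5 tang 4.02 rad -8.02
```

Contact has begun: the tangential force has gone from 2.2 to 3.9 N. I'll press on to a little over 6 N, well below forcing.

Emit:
arm_command(
  commands=[0.0005, -0.0002, 0, 0, 0, 0, 0, 0.001, -0.0005, 0, 0, 0, 0, 0, 0.001, -0.0005, 0, 0, 0, 0, 0, 0.001, -0.0005, 0, 0, 0, 0, 0],
)

```text
t: 25.4
eef_pos: [0.5472, 0.1797, 0.0955]
tool_rot: [0.002, 1.0, -0.001, -0.001]
contact_force: [0.5, -8.7, 5.2]
gripper_width: 0.181
grasp_force: 26.4
```

Run:
```python
from h import *
tang();print(pinshift());tang();pinshift();tang()
```

```text
crank 58.9 tang 4.01 rad -7.71
(0, 7, 0.9)
crank 59.0 tang 3.19 rad -7.84
crank 58.9 tang 4.44 rad -8.09
```

Emit:
arm_command(
  commands=[0.0005, -0.0002, 0, 0, 0, 0, 0, 0.0012, -0.0006, 0, 0, 0, 0, 0, 0.0012, -0.0006, 0, 0, 0, 0, 0, 0.0012, -0.0006, 0, 0, 0, 0, 0],
)

```text
t: 25.9
eef_pos: [0.5482, 0.1802, 0.0955]
tool_rot: [0.002, 1.0, -0.001, -0.001]
contact_force: [-0.7, -8.7, 5.5]
gripper_width: 0.176
grasp_force: 26.4
```

Run:
```python
from h import *
tang();print(pinshift());tang();pinshift();tang()
```

```text
crank 60.7 tang 4.87 rad -7.26
(0, 7, 0.9)
crank 60.6 tang 3.97 rad -7.72
crank 60.6 tang 4.17 rad -7.7
```

Emit:
arm_command(
  commands=[0.0006, -0.0003, 0, 0, 0, 0, 0, 0.0013, -0.0006, 0, 0, 0, 0, 0, 0.0013, -0.0006, 0, 0, 0, 0, 0, 0.0013, -0.0006, 0, 0, 0, 0, 0],
)

```text
t: 26.4
eef_pos: [0.5493, 0.1807, 0.0954]
tool_rot: [0.002, 1.0, -0.001, -0.001]
contact_force: [-0.5, -8.2, 7.1]
gripper_width: 0.172
grasp_force: 26.5
```

Run:
```python
from h import *
tang();print(pinshift());tang();pinshift();tang()
```

```text
crank 62.4 tang 4.22 rad -7.06
(0, 7, 0.9)
crank 62.4 tang 3.14 rad -6.64
crank 62.4 tang 4.71 rad -7.53
```

Emit:
arm_command(
  commands=[0.0007, -0.0003, 0, 0, 0, 0, 0, 0.0014, -0.0006, 0, 0, 0, 0, 0, 0.0014, -0.0006, 0, 0, 0, 0, 0, 0.0014, -0.0006, 0, 0, 0, 0, 0],
)

```text
t: 26.9
eef_pos: [0.5504, 0.1813, 0.0954]
tool_rot: [0.002, 1.0, -0.001, -0.002]
contact_force: [-2.1, -8.7, 8.0]
gripper_width: 0.179
grasp_force: 26.6
```

Run:
```python
from h import *
tang();print(pinshift());tang();pinshift();tang()
```

```text
crank 64.2 tang 5.68 rad -6.97
(0, 7, 0.9)
crank 64.2 tang 4.84 rad -7.15
crank 64.2 tang 5.36 rad -7.2
```

Emit:
arm_command(
  commands=[0.0004, -0.0002, 0, 0, 0, 0, 0, 0.0008, -0.0003, 0, 0, 0, 0, 0, 0.0008, -0.0003, 0, 0, 0, 0, 0, 0.0008, -0.0003, 0, 0, 0, 0, 0],
)

```text
t: 27.4
eef_pos: [0.551, 0.1815, 0.0954]
tool_rot: [0.002, 1.0, -0.001, -0.002]
contact_force: [-2.4, -9.1, 8.0]
gripper_width: 0.177
grasp_force: 26.7
```

Run:
```python
from h import *
tang();print(pinshift());tang();pinshift();tang()
```

```text
crank 65.2 tang 5.99 rad -7.3
(0, 7, 0.9)
crank 65.2 tang 5.37 rad -6.63
crank 65.2 tang 6.53 rad -6.19
```

Emit:
arm_command(
  commands=[0.0005, -0.0002, 0, 0, 0, 0, 0, 0.0009, -0.0004, 0, 0, 0, 0, 0, 0.0009, -0.0004, 0, 0, 0, 0, 0, 0.0009, -0.0004, 0, 0, 0, 0, 0],
)

```text
t: 27.9
eef_pos: [0.5517, 0.1818, 0.0954]
tool_rot: [0.002, 1.0, -0.001, -0.002]
contact_force: [-3.4, -9.3, 8.6]
gripper_width: 0.175
grasp_force: 26.8
```

Run:
```python
from h import *
tang();print(pinshift());tang();pinshift();tang()
```

```text
crank 66.4 tang 6.84 rad -7.18
(0, 7, 0.9)
crank 66.3 tang 6.64 rad -7.4
crank 66.3 tang 5.83 rad -8.06
```

The image shift is steady, but the TCP is still creeping. I'll check from the notches whether the table has really followed, comparing the 720° scene frame with the current one.

```bash
cat > n.py <<'E'
from h import *
def notches(g,S):
    "angle of dark notch pixels between r=66..86 mm, by rays onto z=52mm"
    c=np.array([.5655,-.0205]); v,u=np.mgrid[240:330,240:350]
    d=S["pose"][:3,:3]@np.linalg.solve(S["camera_matrix"],np.stack([u.ravel(),v.ravel(),np.ones(u.size)]))
    o=S["pose"][:3,3]; P=(o[:,None]+d*((.052-o[2])/d[2]))[:2].T-c
    r=np.hypot(*P.T); a=np.degrees(np.arctan2(P[:,1],P[:,0])); I=g[v.ravel(),u.ravel()].astype(float)
    k=(r>.062)&(r<.080); b=np.arange(-120,60,1.5)
    for lo,hi in((-115,-65),(-30,25)):
        s=k&(a>lo)&(a<hi); w=np.clip(170-I[s],0,60); 
        pk=np.average(a[s],weights=w**3+1e-9); 
        for _ in range(6):
            z=np.abs(a[s]-pk)<9; pk=np.average(a[s][z],weights=w[z]+1e-9)
        print("notch",lo,round(pk,2),"bg",np.median(I[s]).round(0),"min",I[s].min())
if __name__=="__main__":
    S=read_camera("scene"); g=cv2.cvtColor(S["img"],cv2.COLOR_RGB2GRAY)
    for f in("ref.png","now.png"): print(f); notches(cv2.imread(f,0),S)
    print("cur"); notches(g,S)
E
python3 n.py
```

```text
ref.png
notch -115 -90.31 bg 172.0 min 86.0
notch -30 0.55 bg 173.0 min 88.0
now.png
notch -115 -65.99 bg 174.0 min 139.0
notch -30 24.12 bg 175.0 min 155.0
cur
notch -115 -67.85 bg 175.0 min 83.0
notch -30 22.44 bg 175.0 min 95.0
```

```bash
sed -i 's/((-115,-65),(-30,25))/((-115,-40),(-30,50))/' n.py; python3 n.py
```

```text
ref.png
notch -115 -90.31 bg 172.0 min 86.0
notch -30 0.55 bg 173.0 min 88.0
now.png
notch -115 -60.36 bg 173.0 min 87.0
notch -30 30.46 bg 174.0 min 95.0
cur
notch -115 -65.72 bg 175.0 min 84.0
notch -30 25.14 bg 175.0 min 94.0
```

The table has followed to 785° of crank and the notch wall bears on the pin. I'll take one last small step for margin and check.

Emit:
arm_command(
  commands=[0.0004, -0.0002, 0, 0, 0, 0, 0, 0.0008, -0.0003, 0, 0, 0, 0, 0, 0.0008, -0.0003, 0, 0, 0, 0, 0, 0.0008, -0.0003, 0, 0, 0, 0, 0],
)

```text
t: 28.5
eef_pos: [0.5523, 0.1821, 0.0954]
tool_rot: [0.002, 1.0, -0.001, -0.002]
contact_force: [-3.7, -9.6, 9.3]
gripper_width: 0.182
grasp_force: 26.8
```

```bash
python3 - <<'E'
from h import *
for _ in range(4): tang();p=pinshift()
print(p)
E
python3 n.py | tail -2
```

```text
crank 67.4 tang 7.05 rad -7.41
crank 67.3 tang 6.25 rad -6.41
crank 67.3 tang 7.21 rad -7.1
crank 67.3 tang 6.74 rad -7.01
(0, 7, 0.9)
notch -115 -65.76 bg 175.0 min 87.0
notch -30 25.06 bg 174.0 min 95.0
```

Firm at about 6.8 N, with the pin down. I'll let go and lift clear.

Emit:
arm_command(
  commands=[0, 0, 0, 0, 0, 0, 0.5, 0, 0, 0, 0, 0, 0, 0.5, 0, 0, 0, 0, 0, 0, 0.5, 0, 0, 0, 0, 0, 0, 0.5, 0, 0, -0.03, 0, 0, 0, 0.5, 0, 0, -0.07, 0, 0, 0, 0.5, 0, 0, -0.12, 0, 0, 0, 0.5, 0, 0, -0.12, 0, 0, 0, 0.5],
)

```text
t: 29.55
eef_pos: [0.5583, 0.1858, 0.2217]
tool_rot: [-0.002, 1.0, 0.0, 0.005]
contact_force: [0.7, -0.3, 0.3]
gripper_width: 0.498
grasp_force: 0.0
```

```bash
python3 - <<'E'
from h import *
print(pinshift(), get_obs()["contact_force"].round(1),get_obs()["eef_pos"].round(3))
S=read_camera("scene");a=S["img"].astype(int);b=cv2.imread("pics/scene0.png")[...,::-1].astype(int)
for n,(x0,x1,y0,y1) in dict(jar=(195,245,395,450),spool=(320,348,140,172),tumbler=(415,460,235,285),purple=(165,185,290,328)).items():
    print(n,np.abs(a-b)[y0:y1,x0:x1].mean().round(1))
E
python3 n.py | tail -2
```

```text
(0, 7, 0.9) [-0.2  0.8 -0.4] [0.556 0.186 0.219]
jar 4.1
spool 20.0
tumbler 3.7
purple 3.8
notch -115 -65.26 bg 172.0 min 83.0
notch -30 25.64 bg 173.0 min 94.0
```

```bash
python3 -c "
from station import *
print(hand_in())"
```

```text
the job is handed in; nothing more can be done
None
```

The job is handed in: the pin was dropped through the guide and is down in the next notch, the crank was wound until it came up firm at about 6.8 N and let go, and the arm is clear; a last image check found jar and tumbler unchanged, while the spool area differed, probably arm shadow (not confirmed), and the table may have settled back about 0.5° on release.

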